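# Thermometer into the heater's well, lid held at the look-in mark

### The arm

A 7-joint arm with a two-finger parallel gripper is mounted at the origin on the work surface. World frame = base frame: x ahead of the robot, y to its left, z up, the work surface at z = 0. Lengths are in m, angles in rad, forces in N, time in s.
With the tool pointing down it reaches from about 0.425 to 0.875 m from the base axis. Payload 8.4 kg.
Tool frame: the origin (TCP) lies at the very end of the fingers, on their centre line; the grasp point (between the pads) lies 19 mm behind it; z points along the fingers, y is the line along which they close (so a half turn about z gives the same grasp; the last joint's range is limited). The gripper opens to 85 mm and grips with 20 to 120 N. Pads are 22 mm wide; open, the fingers measure 114 mm over their backs; the gripper's body (76 mm by 85 mm) begins 54 mm behind the grasp point. The pads swing forward as they close: fully open they stand 13 mm farther back than shut.
Start: joints at [1.198, 0.333, 0.04, 1.465, -0.013, 1.343, -0.059], TCP at [0.176, -0.626, 0.231] pointing down, gripper open.
Joint ranges: [-2.58, 2.58], [-0.38, 2.09], [-1.3, 1.39], [0.25, 2.4], [-1.5, 4.64], [0.08, 2.09], [-2.65, 2.65]. Speed limits (rad/s): [2.22, 2.22, 2.79, 2.79, 3.14, 3.14, 3.14].

### API

Orientations are given as a rotation vector (axis times angle).
In Python, from cell import robot gives the robot as it stands.
- The arm moves only by the tool servo_tool, never from a script. Its argument "steps" is a list of rows, each an object of numbers: "dx", "dy", "dz": the shift along the tool's x, y, z scaled (see below); "turn": the turn about the tool's z scaled (see below); "jaw": the opening, from 0 (shut) to 1 (fully open). In form: [{"dx": .., "dy": .., "dz": .., "turn": .., "jaw": ..}, ...]. A call has 1 to 8 rows; each row shifts and turns the commanded pose from where the row before left it, along the tool's axes as they then stand; what a row does not reach is not made up. The controller multiplies each number of a shift by 0.4 m and each number of a turn by 2 rad. A row lasts 1/8 s, in which the tool goes at most 62.5 mm and 10.7 degrees, less where a joint would pass 70% of its speed; a pose out of reach is approached as far as the arm can. A call with a number of a shift or a turn outside -1 to 1 is refused whole. A call with a gripper value outside its range is refused whole. The fingers move at their own pace and stop on an object; "grip_force" is the grip in N (left out, the last holds). Time passes only in rows, so rows that do not move let the fingers close. It gives the time, the measured TCP pose, the force, the opening and the grip force at its end, in the units of the state.
- robot.get_state(): the state, without advancing time (a new reading comes with each control period).
- robot.read_camera(name): name is "scene" or "side" or "wrist"; returns a dict with "img" (384x512x3 uint8, red, green, blue), "fx", "fy", "cx", "cy" (pixels), "camera_from_world" (4x4, takes a point from world to camera coordinates). Camera axes: x right, y down, z forward; pixel columns grow to the right and rows downward; lengths in m; the calibration is good to about 2 mm. The wrist camera is an equidistant fisheye: a pixel r from the principal point sees the ray r / f radians off the axis. A picture is of the moment at which its call begins. There is no depth.
- robot.sign_off(): hands the job in; it is judged then, once.
The state is a dict: "time": time; "qpos": joint angles; "qvel": joint speeds; "effort": joint torques, N m; "tcp_pos": TCP position; "ee_rot": TCP orientation; "wrist_force": force on the tool from outside, world axes, zero at the start; "torque": the same for the moment, N m; "opening": finger opening in m; "finger_force": force on a finger pad.
Only numpy, scipy, OpenCV 4.12 (cv2) and the standard library are available. Lean on these libraries where they do the work, as an engineer would, in place of code of your own. Each camera call takes 0.05 s, during which the arm holds its last target. There are 200 camera calls.

### The job

We want to look over the vials in the block heater without letting it cool, so: take the dial thermometer out of the rack, stand it fully home in the thermometer well in the heater's deck and let go of it. Then raise the heater's sprung lid by its handle to the long middle mark on the quadrant (40 degrees), never past the top mark (60 degrees), and finish still holding it steady there by the handle. Leave everything else where it is; nothing else is to prop the lid.

Things in the scene. Friction and masses are not known exactly. Their poses are not given: they have to be found in the camera images.
- heater: white dry-block heater, fixed, 270 mm deep (its x), 320 wide (its y), deck 130 mm high; origin under its centre, control panel on its -x face. A sprung steel lid covers the left and middle of its top; the bare deck strip on its right (-y), 82 mm wide, has the thermometer well.
- well (a point): centre of the mouth of the thermometer well, level with the deck, 130 mm above the bench, axes as the heater's: a round upright hole 8.5 mm wide, 98 mm deep, inside a brass rim 2 mm high, 27 mm across. To its +y are the quadrant (38 mm off) and the lid's edge (46 mm off, 21 mm above the deck); free otherwise.
- lid (a joint): angle of the lid about its rear hinge (rad): 0 shut, 0.349, 0.698 and 1.047 at the quadrant's marks (20, 40, 60 degrees), 1.4 the stop. Springs and weight pull it shut: lifting at the handle takes about 4 N at first, 6 N at the middle mark; let go, it falls shut.
- lid_hinge (a point): middle of the hinge axis (along the heater's y), 132 mm above the bench, axes as the heater's. The lid is a slab 205 mm long (to the heater's -x) and 215 mm wide, its top 19 mm above this point when shut; its front edge swings up and back.
- mark (a point): long middle mark of the quadrant. The quadrant is a curved steel strip on edge, 3 mm thick, 122 to 134 mm from the hinge axis, standing beside the lid's right edge (y = -0.0795 in the heater's frame) and rising 130 mm above the deck; ribs cross it at 20, 40 (long) and 60 degrees. A pointer at the lid's edge runs along it. This point is the outer end of the long rib, 151 mm from the axis.
- lid_handle: black round bar of the lid's handle, 16 mm thick, 104 mm long, along y; origin at its centre, axes as the heater's when shut and turning with the lid. Shut, it is 165 mm in front of (-x) and 60 mm above the hinge axis, 192 mm above the bench. It stands on two posts 84 mm apart, 33 mm clear of the lid. Pinched across, the bar can turn between the pads.
- thermometer: upright dial thermometer, 133 mm long, 70 g: on top a round steel dial case 46 mm across, 16 thick, face up; then neck and nut, 32 mm long, up to 16 mm thick; then a stem 85 mm long, 6 mm thick, its last 8 mm tapering to 3. Origin at the stem's tip, z up. Starts in one of the rack's three holes, nut on the top plate. Home in the well, the nut rests on the deck.
- thermometer_tip (a point): lower tip of the thermometer's stem
- thermometer_dial (a point): centre of the thermometer's dial case (half its thickness), where it is gripped by the rim, 125 mm above the tip
- rack: white plastic rack standing fast, 200 mm long (its y), 64 mm wide (its x), top plate 105 mm high with three 8.5 mm holes in a row, 60 mm apart along its y; origin under its centre. The pieces in it rise at most 67 mm above the top plate.
- needle: mounted needle: round wooden handle 62 mm long, 14 mm thick, on a steel shank; stands in the rack; origin 85 mm below the foot of its handle; a bystander
- stirrer: glass stirring rod, 6 mm thick, with a black rubber collar 16 mm thick; stands in the rack; origin at its lower tip; a bystander
- dish: closed clear petri dish, 92 mm across, 18 mm high, on the bench; origin under its centre; a bystander
- brush: brush with a dark wooden handle, 150 mm long, lying on the bench; origin on its underside; a bystander
- beaker: open glass beaker, 68 mm across, 85 mm high; origin under its centre; a bystander
- tub: white plastic jar with a screw lid, 84 mm across, 100 mm high; origin under its centre; a bystander
- wash_bottle: white wash bottle with a bent spout, 66 mm across, 176 mm high; origin under its centre; a bystander
- tweezers: steel tweezers, 110 mm long, lying on the bench; origin under the middle; a bystander
Not all that is in view belongs to the job. There is more than one size of the thermometer; the one meant has the size given above.

How it is judged:
On the way, in this order (a step that is already met when the one before it is completed fails the run):
1. the thermometer stands fully home in the well and has been let go, the lid still shut (horizontal distance between thermometer_tip and well below 0.005 m and z of thermometer_tip in the frame of well below -0.08 m and angle between thermometer's own z axis and vertical below 0.08 rad and contact force between thermometer and the fingers below 0.05 N and value of joint lid below 0.1 rad), for 0.2 s.
2. the lid is held by its handle at the 40 degree mark (horizontal distance between thermometer_tip and well below 0.005 m and z of thermometer_tip in the frame of well below -0.08 m and angle between thermometer's own z axis and vertical below 0.08 rad and contact force between thermometer and the fingers below 0.05 N and value of joint lid between 0.598 and 0.798 rad and velocity of joint lid between -0.1 and 0.1 rad/s and contact force between lid_handle and the fingers above 1 N), for 0.5 s.
At the end, for the whole second after the job is handed in: Thermometer untouched in the well: tip within 5 mm of its axis, 80 mm or more below its mouth, within 0.08 rad of upright. Lid still at 40 degrees +-0.1 rad (0.598 to 0.798), the fingers bearing 1 N or more on its handle. No bystander touches the heater (all of step 2 and contact force between each of needle, stirrer, dish, brush, beaker, tub, wash_bottle, tweezers and heater below 0.1 N); the arm keeps its last pose, push and grip.
It fails at once if the lid goes past the top mark (60 degrees) (value of joint lid above 1.06 rad).
It fails at once if a bystander is moved by more than 30 mm (distance of any of needle, stirrer, dish, brush, beaker, tub, wash_bottle, tweezers from where it was at the start of the episode above 0.03 m).
It also fails if it takes over 64 s, if anything falls off the work surface, if the arm or the gripper's body presses on something with over 40 N, if the wrist force passes 120 N, or if a joint passes its speed limit or range.

## Working session

There is one attempt and no reset: what is moved stays moved. The work goes in short steps, Python scripts to look and compute and a tool call to move; the robot and the scene stay as the last step left them, time stands still between calls to the robot, and variables do not carry over. Pictures are saved under pics/ and viewed, at most 10 in all, crops included, and the job is handed in when it is done.

Besides the shell and the picture viewer there is one more tool, called after "Request:" by a JSON object that holds its "api" and its "payload". servo_tool: Moves the arm, as the interface text tells. Shifts and turns lie within -1 to 1; 1 stands for 0.4 m of shift or 2 rad of turn. Its arguments: {"type":"object","properties":{"steps":{"type":"array","items":{"type":"object","properties":{"dx":{"type":"number","minimum":-1,"maximum":1},"dy":{"type":"number","minimum":-1,"maximum":1},"dz":{"type":"number","minimum":-1,"maximum":1},"turn":{"type":"number","minimum":-1,"maximum":1},"jaw":{"type":"number"}}}},"grip_force":{"type":"number"}},"required":["steps"]}

```bash
ls; mkdir -p pics; cat > h.py <<'E'
import numpy as np, cv2
from cell import robot
def cam(n,save=None):
    c=robot.read_camera(n)
    if save: cv2.imwrite('pics/'+save,c['img'][:,:,::-1]); np.save('pics/'+save+'.npy',c,allow_pickle=True)
    return c
def load(s): return np.load('pics/'+s+'.npy',allow_pickle=True).item()
def ray(c,u,v,fish=False):
    T=np.array(c['camera_from_world']);R=T[:3,:3];t=T[:3,3]
    x=(u-c['cx'])/c['fx'];y=(v-c['cy'])/c['fy']
    d=np.array([x,y,1.])
    if fish:
        r=np.hypot(x,y);d=np.array([x/r*np.sin(r),y/r*np.sin(r),np.cos(r)]) if r>1e-9 else np.array([0,0,1.])
    d=R.T@d
    return -R.T@t,d/np.linalg.norm(d)
def atz(c,u,v,z,fish=False):
    o,d=ray(c,u,v,fish);return o+d*(z-o[2])/d[2]
def proj(c,p,fish=False):
    T=np.array(c['camera_from_world']);q=T[:3,:3]@np.asarray(p,float)+T[:3,3]
    if fish:
        r=np.hypot(q[0],q[1]);a=np.arctan2(r,q[2]);x,y=q[0]/r*a,q[1]/r*a
    else: x,y=q[0]/q[2],q[1]/q[2]
    return np.array([c['fx']*x+c['cx'],c['fy']*y+c['cy']])
def tri(*rs):
    A=np.zeros((3,3));b=np.zeros(3)
    for o,d in rs:
        P=np.eye(3)-np.outer(d,d);A+=P;b+=P@o
    p=np.linalg.solve(A,b);return p,[np.linalg.norm((np.eye(3)-np.outer(d,d))@(p-o)) for o,d in rs]
E
python3 - <<'E'
from h import *
np.set_printoptions(precision=4,suppress=True)
a=cam('scene','scene0.png');b=cam('side','side0.png');w=cam('wrist','wrist0.png')
for c in (a,b,w): print(c['fx'],c['cx'],c['cy'],ray(c,c['cx'],c['cy']))
im=np.hstack([a['img'],b['img']])[:,:,::-1]
print(robot.get_state())
cv2.imwrite('pics/s1.png',cv2.resize(a['img'][:,:,::-1],(800,600),interpolation=cv2.INTER_CUBIC))
cv2.imwrite('pics/s2.png',cv2.resize(b['img'][:,:,::-1],(800,600),interpolation=cv2.INTER_CUBIC))
E
```

```text
pics
450.80113451880254 258.03585670498535 190.8235187476888 (array([1.5501, 0.0651, 0.7969]), array([-0.8354, -0.0367, -0.5484]))
420.00568780901114 257.41199793787723 191.6806879173206 (array([0.1177, 0.9889, 0.7717]), array([ 0.3529, -0.7971, -0.4901]))
297.3186396354542 255.46321569142594 188.12048700642336 (array([ 0.2529, -0.6049,  0.373 ]), array([-0.2993, -0.084 , -0.9504]))
{'time': 0.15, 'qpos': array([ 1.1978,  0.3337,  0.0399,  1.466 , -0.0134,  1.3433, -0.0585]), 'qvel': array([-0.0016, -0.0015,  0.0013, -0.0022,  0.0006,  0.0014,  0.0019]), 'effort': array([  0.0041, -65.9046,   1.3685, -40.5869,   0.0171,   0.0097,
        -0.    ]), 'tcp_pos': array([ 0.1756, -0.6255,  0.2306]), 'ee_rot': array([-3.1111, -0.4286,  0.0004]), 'wrist_force': array([0.1253, 0.1102, 0.3958]), 'torque': array([-0.0052, -0.004 , -0.0458]), 'finger_force': 0.0, 'opening': 0.08527655443120363}
```

View pics/s1.png

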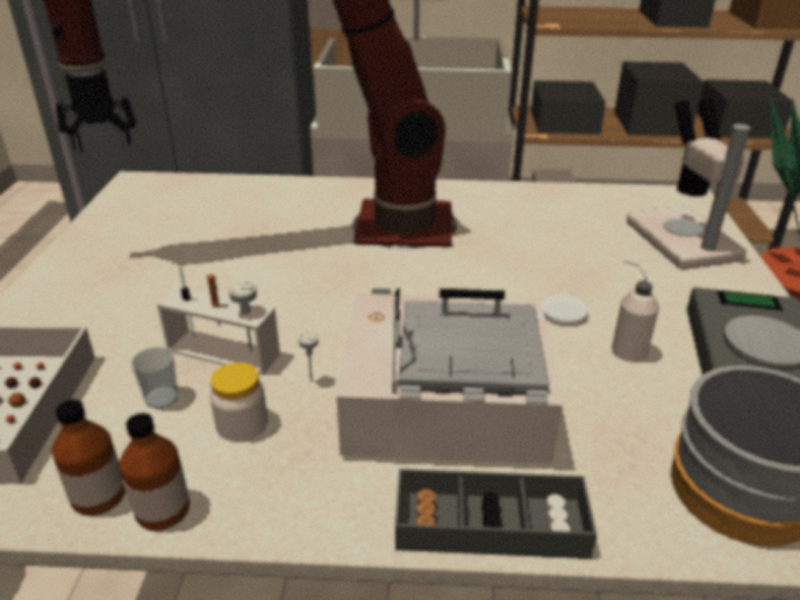

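View pics/s2.png

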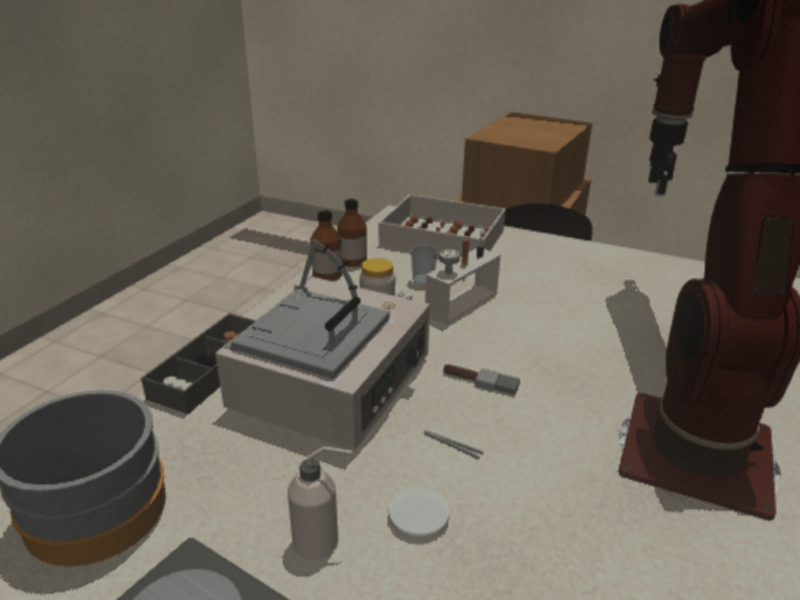

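The scene view has two thermometers. One is in the rack at (243,292) in the 800px scene view and (449,257) in the side view. A smaller one stands on the bench at (309,345). The needle and stirrer at (212,290) and (184,292) are also in the rack. By the description I choose the one in the rack's end hole, and I'll check it in a crop.

```bash
python3 - <<'E'
from h import *
np.set_printoptions(precision=4,suppress=True)
a=load('scene0.png');b=load('side0.png')
k=.64
for n,p,q in [('dial',(243,291),(449,257)),('well',(376,317),(389,305)),('hL',(503,295),(330,327)),('hR',(441,294),(357,300))]:
    print(n,*tri(ray(a,p[0]*k,p[1]*k),ray(b,q[0]*k,q[1]*k)))
for n,p,z in [('rackL',(277,307),.105),('rackR',(160,306),.105),('dish',(565,310),.018)]: print(n,atz(a,p[0]*k,p[1]*k,z))
def crop(c,x,y,w,h,s): return cv2.resize(c['img'][y:y+h,x:x+w,::-1],None,fx=s,fy=s,interpolation=cv2.INTER_CUBIC)
A=crop(a,90,160,260,90,3); B=crop(b,130,140,200,100,3)
B=cv2.copyMakeBorder(B,0,0,0,A.shape[1]-B.shape[1],0)
cv2.imwrite('pics/crop1.png',np.vstack([A,B]))
E
```

```text
dial [ 0.5543 -0.251   0.1461] [np.float64(0.0017482899147547482), np.float64(0.001748289914754783)]
well [ 0.5937 -0.022   0.1305] [np.float64(0.0003704883238270583), np.float64(0.0003704883238269726)]
hL [0.607  0.1818 0.1899] [np.float64(0.00037450934839423976), np.float64(0.00037450934839428594)]
hR [0.6088 0.0829 0.1904] [np.float64(0.0014480564797175357), np.float64(0.0014480564797175238)]
rackL [ 0.5366 -0.2009  0.105 ]
rackR [ 0.5448 -0.4063  0.105 ]
dish [0.3883 0.3333 0.018 ]
```

View pics/crop1.png

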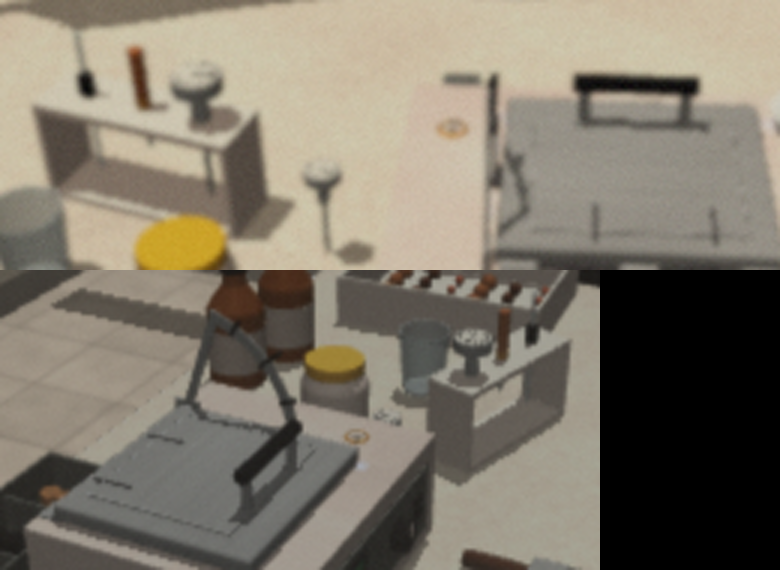

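The 46 mm case sits on a neck, with its nut on the rack plate at the end hole nearest the heater, so that's the one. I'll turn first so that tool x is world +y and tool y is world +x, then travel.

Request:
{"api": "servo_tool", "payload": {"steps": [{"turn": -0.092, "dz": -0.02, "jaw": 1}, {"turn": -0.092, "dz": -0.02, "jaw": 1}, {"turn": -0.092, "dz": -0.02, "jaw": 1}, {"turn": -0.092, "dz": -0.02, "jaw": 1}, {"turn": -0.092, "dz": -0.02, "jaw": 1}, {"turn": -0.092, "jaw": 1}, {"turn": -0.092, "jaw": 1}, {"jaw": 1}]}}

```text
invalid input at $.steps[0]: expected keys dx, dy, dz, turn, jaw
```

Request:
{"api": "servo_tool", "payload": {"steps": [{"dx": 0.1, "dy": 0.1}, {"dx": 0.1, "dy": 0.1}, {"dx": 0.1, "dy": 0.1}, {"dx": 0.1, "dy": 0.1}, {"dx": 0.1, "dy": 0.1}, {"dx": 0.1, "dy": 0.1}, {"dx": 0.1, "dy": 0.1}, {"dx": 0.1, "dy": 0.1}]}}

```text
invalid input at $.steps[0]: expected keys dx, dy, dz, turn, jaw
```

Request:
{"api": "servo_tool", "payload": {"steps": [{"dx": 0.07, "dy": 0.1}, {"dx": 0.0, "dy": 0.05}, {}, {}]}}

```text
invalid input at $.steps[0]: expected keys dx, dy, dz, turn, jaw
```

```bash
python3 - <<'E'
from h import *
from scipy.spatial.transform import Rotation as R
np.set_printoptions(precision=4,suppress=True)
s=robot.get_state();print(s['time'],s['tcp_pos'],R.from_rotvec(s['ee_rot']).as_matrix(),s['qpos'])
c=cam('wrist','w1.png')
print(ray(c,c['cx'],c['cy']))
for p in [(.554,-.25,.145),(.594,-.022,.13),(.608,.132,.192)]: print(proj(c,p,True))
cv2.imwrite('pics/w1b.png',cv2.resize(c['img'][:,:,::-1],(800,600),interpolation=cv2.INTER_CUBIC))
E
```

```text
0.15 [ 0.1756 -0.6255  0.2306] [[ 0.9627  0.2704 -0.0004]
 [ 0.2704 -0.9627  0.0011]
 [-0.0001 -0.0012 -1.    ]] [ 1.1978  0.3337  0.0399  1.466  -0.0134  1.3433 -0.0585]
(array([ 0.2529, -0.6049,  0.3731]), array([-0.2992, -0.0842, -0.9505]))
[  45.667  -165.4932]
[ -29.4231 -139.1061]
[ -85.1608 -129.4122]
```

View pics/w1b.png

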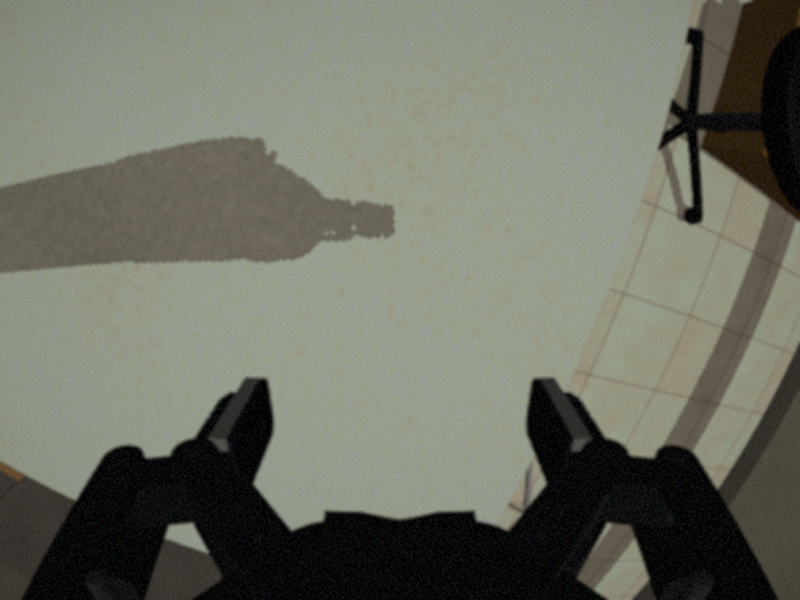

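All keys are required in every row, so the arm hasn't moved. The picture shows only bare bench and the arm's shadow. I'll resend with full rows.

Request:
{"api": "servo_tool", "payload": {"steps": [{"dx": 0, "dy": 0, "turn": -0.092, "dz": -0.02, "jaw": 1}, {"dx": 0, "dy": 0, "turn": -0.092, "dz": -0.02, "jaw": 1}, {"dx": 0, "dy": 0, "turn": -0.092, "dz": -0.02, "jaw": 1}, {"dx": 0, "dy": 0, "turn": -0.092, "dz": -0.02, "jaw": 1}, {"dx": 0, "dy": 0, "turn": -0.092, "dz": -0.02, "jaw": 1}, {"dx": 0, "dy": 0, "dz": 0, "turn": -0.092, "jaw": 1}, {"dx": 0, "dy": 0, "dz": 0, "turn": -0.092, "jaw": 1}, {"dx": 0, "dy": 0, "dz": 0, "turn": 0, "jaw": 1}]}}

```text
time: 1.2
tcp_pos: [0.1756, -0.6257, 0.2711]
ee_rot: [-2.233, -2.21, -0.0]
wrist_force: [-0.0, -0.3, -0.2]
opening: 0.0856
finger_force: 0.0
```

Request:
{"api": "servo_tool", "payload": {"steps": [{"dx": 0.1, "dy": 0.1, "dz": 0, "turn": 0, "jaw": 1}, {"dx": 0.1, "dy": 0.1, "dz": 0, "turn": 0, "jaw": 1}, {"dx": 0.1, "dy": 0.1, "dz": 0, "turn": 0, "jaw": 1}, {"dx": 0.1, "dy": 0.1, "dz": 0, "turn": 0, "jaw": 1}, {"dx": 0.1, "dy": 0.1, "dz": 0, "turn": 0, "jaw": 1}, {"dx": 0.1, "dy": 0.1, "dz": 0, "turn": 0, "jaw": 1}, {"dx": 0.1, "dy": 0.1, "dz": 0, "turn": 0, "jaw": 1}, {"dx": 0.1, "dy": 0.1, "dz": 0, "turn": 0, "jaw": 1}]}}

```text
time: 2.2
tcp_pos: [0.4996, -0.3073, 0.2714]
ee_rot: [2.237, 2.205, -0.0]
wrist_force: [1.0, -1.5, 0.9]
opening: 0.0852
finger_force: 0.0
```

Request:
{"api": "servo_tool", "payload": {"steps": [{"dx": 0.07, "dy": 0.1, "dz": 0, "turn": 0, "jaw": 1}, {"dx": 0, "dy": 0.05, "dz": 0, "turn": 0, "jaw": 1}, {"dx": 0, "dy": 0, "dz": 0, "turn": 0, "jaw": 1}, {"dx": 0, "dy": 0, "dz": 0, "turn": 0, "jaw": 1}]}}

```text
time: 2.7
tcp_pos: [0.558, -0.2819, 0.2711]
ee_rot: [-2.235, -2.207, 0.001]
wrist_force: [-0.8, 0.9, 0.8]
opening: 0.0855
finger_force: 0.0
```

```bash
python3 - <<'E'
from h import *
from scipy.spatial.transform import Rotation as R
np.set_printoptions(precision=4,suppress=True)
s=robot.get_state();print(s['time'],s['tcp_pos'],R.from_rotvec(s['ee_rot']).as_matrix(),s['qpos'])
c=cam('wrist','w2.png')
print(ray(c,c['cx'],c['cy']))
for p in [(.554,-.25,.145),(.594,-.022,.13),(.608,.132,.192)]: print(proj(c,p,True))
cv2.imwrite('pics/w2b.png',cv2.resize(c['img'][:,:,::-1],(800,600),interpolation=cv2.INTER_CUBIC))
E
```

```text
2.7 [ 0.558  -0.2819  0.2711] [[ 0.0122  0.9999 -0.0008]
 [ 0.9999 -0.0122 -0.0001]
 [-0.0001 -0.0008 -1.    ]] [ 0.7449  0.3009 -0.4419  1.4491  0.1288  1.421   0.2889]
(array([ 0.5594, -0.203 ,  0.4136]), array([-0.0037, -0.3121, -0.9501]))
[250.2127 145.3683]
[288.3474 -74.4646]
[ 300.1461 -197.6316]
```

View pics/w2b.png

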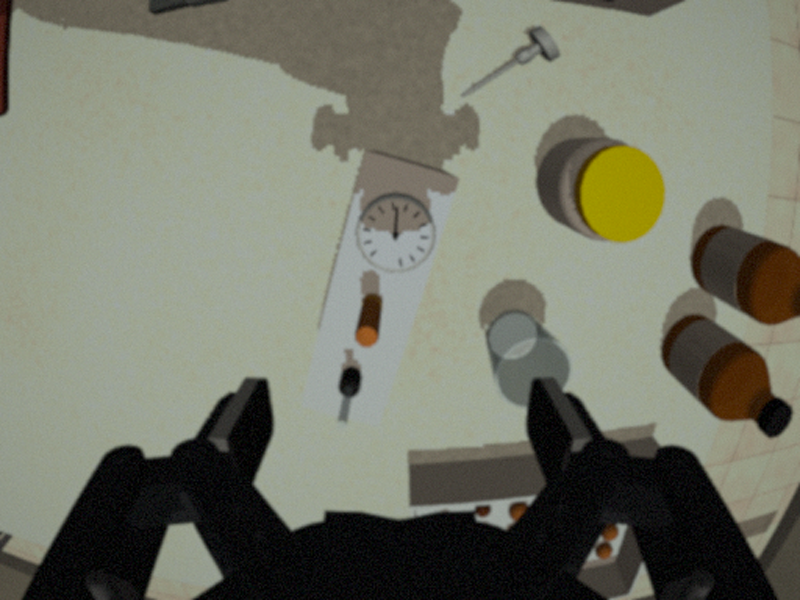

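Wrist view: the dial face is centred at (396,232), the wooden needle at (367,335) and the stirrer at (348,382), all in the yawed rack. The fingers will close along image x, clear of the needle.

```bash
python3 - <<'E'
from h import *
np.set_printoptions(precision=4,suppress=True)
w=load('w2.png');a=load('scene0.png');b=load('side0.png')
p=atz(w,396*.64,232.5*.64,.153,True);print(p)
m=(p[0],p[1],.153)
print(proj(a,m)*1/.64,proj(b,m)/.64)
for r in [(396,193),(396,272),(357,232),(435,232)]: print(atz(w,r[0]*.64,r[1]*.64,.15,True))
print(ray(a,155,187),)
E
```

```text
[ 0.557  -0.2517  0.153 ]
[242.2632 289.3126] [448.5745 253.1643]
[ 0.5572 -0.2294  0.15  ]
[ 0.5567 -0.2759  0.15  ]
[ 0.5345 -0.2517  0.15  ]
[ 0.5794 -0.2522  0.15  ]
(array([1.5501, 0.0651, 0.7969]), array([-0.8084, -0.2586, -0.5288]))
```

Request:
{"api": "servo_tool", "payload": {"steps": [{"dx": 0.075, "dy": -0.002, "dz": 0, "turn": 0, "jaw": 1}, {"dx": 0, "dy": 0, "dz": 0.08, "turn": 0, "jaw": 1}, {"dx": 0, "dy": 0, "dz": 0.08, "turn": 0, "jaw": 1}, {"dx": 0, "dy": 0, "dz": 0.08, "turn": 0, "jaw": 1}, {"dx": 0, "dy": 0, "dz": 0.08, "turn": 0, "jaw": 1}, {"dx": 0, "dy": 0, "dz": 0.05, "turn": 0, "jaw": 1}, {"dx": 0, "dy": 0, "dz": 0, "turn": 0, "jaw": 1}, {"dx": 0, "dy": 0, "dz": 0, "turn": 0, "jaw": 1}]}}

```text
time: 3.75
tcp_pos: [0.5589, -0.2516, 0.1247]
ee_rot: [2.231, 2.21, 0.001]
wrist_force: [1.0, 0.6, -0.1]
opening: 0.0856
finger_force: 0.0
```

Request:
{"api": "servo_tool", "payload": {"grip_force": 30, "steps": [{"dx": 0, "dy": 0, "dz": 0, "turn": 0, "jaw": 0.3}, {"dx": 0, "dy": 0, "dz": 0, "turn": 0, "jaw": 0.3}, {"dx": 0, "dy": 0, "dz": 0, "turn": 0, "jaw": 0.3}, {"dx": 0, "dy": 0, "dz": 0, "turn": 0, "jaw": 0.3}, {"dx": 0, "dy": 0, "dz": 0, "turn": 0, "jaw": 0.3}, {"dx": 0, "dy": 0, "dz": 0, "turn": 0, "jaw": 0.3}]}}

```text
time: 4.5
tcp_pos: [0.5586, -0.2514, 0.1241]
ee_rot: [2.231, 2.211, 0.0]
wrist_force: [-1.9, 0.4, 5.3]
opening: 0.0453
finger_force: 30.0
```

Request:
{"api": "servo_tool", "payload": {"steps": [{"dx": 0, "dy": 0, "dz": -0.03, "turn": 0, "jaw": 0.3}, {"dx": 0, "dy": 0, "dz": -0.06, "turn": 0, "jaw": 0.3}, {"dx": 0, "dy": 0, "dz": -0.06, "turn": 0, "jaw": 0.3}, {"dx": 0, "dy": 0, "dz": -0.06, "turn": 0, "jaw": 0.3}, {"dx": 0, "dy": 0, "dz": -0.06, "turn": 0, "jaw": 0.3}, {"dx": 0, "dy": 0, "dz": -0.06, "turn": 0, "jaw": 0.3}, {"dx": 0, "dy": 0, "dz": -0.06, "turn": 0, "jaw": 0.3}, {"dx": 0, "dy": 0, "dz": -0.06, "turn": 0, "jaw": 0.3}]}}

```text
time: 5.5
tcp_pos: [0.5582, -0.251, 0.3046]
ee_rot: [-2.231, -2.212, -0.0]
wrist_force: [0.6, 0.1, -1.1]
opening: 0.0454
finger_force: 32.3
```

Request:
{"api": "servo_tool", "payload": {"steps": [{"dx": 0.1, "dy": 0.02, "dz": 0, "turn": 0, "jaw": 0.3}, {"dx": 0.1, "dy": 0.02, "dz": 0, "turn": 0, "jaw": 0.3}, {"dx": 0.1, "dy": 0.02, "dz": 0, "turn": 0, "jaw": 0.3}, {"dx": 0.1, "dy": 0.02, "dz": 0, "turn": 0, "jaw": 0.3}, {"dx": 0, "dy": 0, "dz": 0, "turn": 0, "jaw": 0.3}, {"dx": 0, "dy": 0, "dz": 0, "turn": 0, "jaw": 0.3}]}}

```text
time: 6.25
tcp_pos: [0.5916, -0.0921, 0.3036]
ee_rot: [2.231, 2.211, -0.001]
wrist_force: [-0.3, -1.2, -1.9]
opening: 0.0449
finger_force: 32.3
```

```bash
python3 - <<'E'
from h import *
np.set_printoptions(precision=4,suppress=True)
s=robot.get_state();print(s['time'],s['tcp_pos'],s['ee_rot'],s['wrist_force'],s['opening'])
a=cam('scene','scene3.png');b=cam('side','side3.png');w=cam('wrist','w3.png')
print(proj(w,(.594,-.022,.13),True), proj(a,(.594,-.022,.13)),proj(b,(.594,-.022,.13)))
A=a['img'][110:240,170:340,::-1];B=b['img'][110:240,190:360,::-1];W=w['img'][:,:,::-1]
r=lambda i,s:cv2.resize(i,s,interpolation=cv2.INTER_CUBIC)
top=np.hstack([r(A,(392,300)),r(B,(392,300))]);bot=np.hstack([r(W,(400,300)),np.zeros((300,384,3),np.uint8)])
cv2.imwrite('pics/m3.png',np.vstack([top,bot]))
E
```

```text
6.25 [ 0.5916 -0.0921  0.3036] [ 2.2314  2.211  -0.0007] [-0.3046 -1.1904 -1.8658] 0.044880888287909496
[256.6014 101.1316] [240.5615 202.977 ] [248.7895 195.4069]
```

View pics/m3.png

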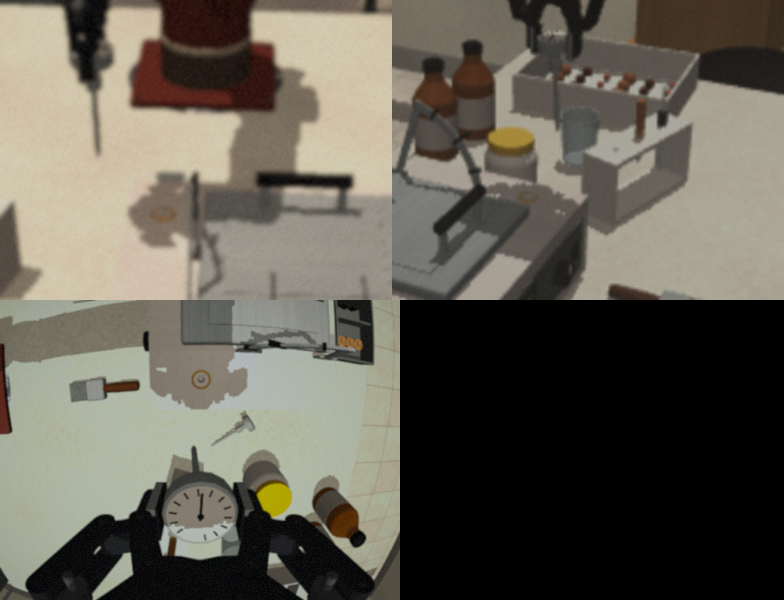

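The thermometer is held by its rim. Its stem tip shows at scene crop (98,153), side crop (164,130) and wrist (195,147). The well's brass rim is at wrist (201,80). Next I'll measure the well, the tip and the lean.

```bash
python3 - <<'E'
from h import *
np.set_printoptions(precision=4,suppress=True)
w=load('w3.png');a=load('scene3.png');b=load('side3.png')
I=w['img'].astype(int);sub=I[85:120,240:275]
sat=sub[:,:,0]-sub[:,:,2];m=(sat>45);ys,xs=np.nonzero(m)
print(len(xs),xs.min()+240,xs.max()+240,ys.min()+85,ys.max()+85)
u,v=(xs.min()+xs.max())/2+240,(ys.min()+ys.max())/2+85
print('well wrist',u,v,xs.mean()+240,ys.mean()+85,atz(w,u,v,.132,True),atz(w,xs.mean()+240,ys.mean()+85,.132,True))
# well in scene0 / side0 
for n,c,(x0,x1,y0,y1) in (('scene',load('scene0.png'),(230,252,192,214)),('side',load('side0.png'),(238,260,184,206))):
    s=c['img'][y0:y1,x0:x1].astype(int);t=s[:,:,0]-s[:,:,2];bg=np.median(t);mm=t>bg+15
    yy,xx=np.nonzero(mm);u,v=(xx.min()+xx.max())/2+x0,(yy.min()+yy.max())/2+y0
    print(n,bg,mm.sum(),u,v,xx.mean()+x0,yy.mean()+y0,atz(c,xx.mean()+x0,yy.mean()+y0,.132))
def stem(c,x0,x1,y0,y1):
    g=cv2.cvtColor(c['img'],cv2.COLOR_RGB2GRAY).astype(float)
    out=[]
    for y in range(y0,y1):
        r=g[y,x0:x1];bg=np.median(r);d=np.clip(bg-r-12,0,None)
        if d.sum()>5: out.append((y,(d*np.arange(x0,x1)).sum()/d.sum(),round(d.sum())))
    return out
for o in (stem(a,203,223,138,184),stem(b,250,272,136,174)): print([(y,round(x,1),d) for y,x,d in o][::3])
ga=cv2.cvtColor(w['img'],cv2.COLOR_RGB2GRAY); print(ga[180:206:3,236:264:2])
E
```

```text
179 246 269 90 113
well wrist 257.5 101.5 257.39106145251395 100.77653631284916 [ 0.5949 -0.0223  0.132 ] [ 0.5948 -0.0216  0.132 ]
scene 38.0 33 240.0 203.5 240.15151515151516 203.87878787878788 [ 0.601  -0.0225  0.132 ]
side 19.0 19 248.5 195.0 248.57894736842104 195.5263157894737 [ 0.5928 -0.0179  0.132 ]
[(138, np.float64(207.2), 216), (141, np.float64(207.8), 672), (144, np.float64(208.3), 595), (147, np.float64(210.1), 600), (150, np.float64(210.3), 255), (153, np.float64(210.5), 190), (156, np.float64(210.7), 184), (159, np.float64(210.9), 201), (162, np.float64(211.3), 196), (165, np.float64(211.5), 188), (168, np.float64(211.6), 191), (171, np.float64(211.8), 186), (174, np.float64(212.0), 155), (177, np.float64(212.1), 43)]
[(142, np.float64(264.0), 6), (145, np.float64(267.8), 79), (148, np.float64(260.5), 11), (151, np.float64(260.5), 16), (154, np.float64(260.5), 11), (157, np.float64(260.6), 8), (160, np.float64(261.0), 6), (164, np.float64(265.9), 272), (167, np.float64(267.2), 444), (170, np.float64(267.1), 373), (173, np.float64(264.1), 477)]
[[182 179 180 182 180 180 183 181 181 180 183 178 183 183]
 [183 182 184 181 182 182 183 183 182 183 180 180 182 182]
 [180 184 181 182 184 153 137 171 181 182 184 179 180 179]
 [182 183 184 180 161  74  52 105 176 185 181 179 179 183]
 [181 183 185 181 138  60  52  63 158 182 181 182 181 179]
 [181 181 180 184 149  57  53  59 143 181 180 180 185 181]
 [181 179 181 180 161  61  56  54 126 181 182 182 180 181]
 [174 174 179 180 166  73  54  51 108 181 183 181 179 179]
 [123 121 133 143 144  70  55  55  84 170 182 184 183 182]]
```

```bash
python3 - <<'E'
from h import *
from scipy.optimize import least_squares
np.set_printoptions(precision=4,suppress=True)
w=load('w3.png');a=load('scene3.png');b=load('side3.png')
print('vertical tip pred',[proj(c,(.5916,-.0924,.1997),c is w) for c in (a,b,w)])
print(*tri(ray(a,212.1,177),ray(w,248,186.,True)), *tri(ray(a,212.1,177),ray(w,248,186.,True),ray(b,261,167)))
# fit x,y,lean with stem lateral positions (dial height fixed)
def res(p):
    d=np.array([p[0],p[1],.3247]);ax=np.array([p[2],p[3],1.]);ax/=np.linalg.norm(ax)
    r=[]
    for c,pts in ((a,[(210.3,150),(210.8,157),(211.3,163),(211.8,170),(212.0,174)]),(b,[(260.5,149),(260.5,154),(261.,160)])):
        P=np.array([proj(c,d-ax*l) for l in (45,120)] if 0 else [proj(c,d-ax*l) for l in (.045,.12)])
        n=(P[1]-P[0]);n=np.array([n[1],-n[0]])/np.linalg.norm(n)
        r+=[ (np.array(q)-P[0])@n for q in pts]
    r+=list(proj(w,d-ax*.124,True)-[248,187])
    r+=[(p[0]-.5916)/.002,(p[1]+.092)/.003]
    return r
s=least_squares(res,[.5916,-.092,0,0]);print(s.x,np.round(s.fun,2));ax=np.r_[s.x[2:],1];print('tip',np.r_[s.x[:2],.3247]-ax*.125)
E
```

```text
vertical tip pred [array([212.2808, 178.795 ]), array([259.2455, 166.0541]), array([254.9089, 185.299 ])]
[ 0.5856 -0.0931  0.2011] [np.float64(0.000525838929896519), np.float64(0.000525838929896502)] [ 0.5852 -0.093   0.1992] [np.float64(0.0017033622699138182), np.float64(0.00042311817116387837), np.float64(0.001653037147783657)]
[ 0.5918 -0.0925  0.0496  0.0079] [-0.22 -0.13  0.01  0.09  0.05 -0.08 -0.25  0.05  0.04 -0.01  0.09 -0.18]
tip [ 0.5856 -0.0935  0.1997]
```

The stem leans about 0.05 rad, which puts the tip at (0.5856,-0.0933). The well is at (0.5945,-0.0222). I'll align the tip, lower it close to the mouth and look.

Request:
{"api": "servo_tool", "payload": {"steps": [{"dx": 0.09, "dy": 0.01, "dz": 0, "turn": 0, "jaw": 0.3}, {"dx": 0.088, "dy": 0.01, "dz": 0, "turn": 0, "jaw": 0.3}, {"dx": 0, "dy": 0, "dz": 0.06, "turn": 0, "jaw": 0.3}, {"dx": 0, "dy": 0, "dz": 0.06, "turn": 0, "jaw": 0.3}, {"dx": 0, "dy": 0, "dz": 0, "turn": 0, "jaw": 0.3}, {"dx": 0, "dy": 0, "dz": 0, "turn": 0, "jaw": 0.3}]}}

```text
time: 7.15
tcp_pos: [0.6008, -0.021, 0.2564]
ee_rot: [2.232, 2.21, 0.001]
wrist_force: [0.1, -0.4, 0.2]
opening: 0.0454
finger_force: 32.3
```

```bash
python3 - <<'E'
from h import *
np.set_printoptions(precision=4,suppress=True)
s=robot.get_state();print(s['time'],s['tcp_pos'],s['ee_rot'],s['wrist_force'],s['opening'])
a=cam('scene','scene4.png');b=cam('side','side4.png');w=cam('wrist','w4.png')
for c in(a,b,w): print(proj(c,(.5945,-.022,.132),c is w),proj(c,(.5945,-.022,.155),c is w))
r=lambda i:cv2.resize(i[:,:,::-1],(390,390),interpolation=cv2.INTER_CUBIC)
cut=lambda c,u,v,h:c['img'][v-h:v+h,u-h:u+h]
cv2.imwrite('pics/m4.png',np.hstack([r(cut(a,240,188,32)),r(cut(b,249,180,32))]))
w4=cut(w,256,170,60);cv2.imwrite('pics/m4w.png',r(w4))
E
```

```text
7.15 [ 0.6008 -0.021   0.2564] [2.232  2.2099 0.001 ] [ 0.1422 -0.3866  0.22  ] 0.04536142780912896
[240.5338 202.4521] [240.3899 195.063 ]
[248.6446 194.8059] [248.6731 188.2363]
[247.7343 180.6658] [247.1383 188.3301]
```

View pics/m4.png

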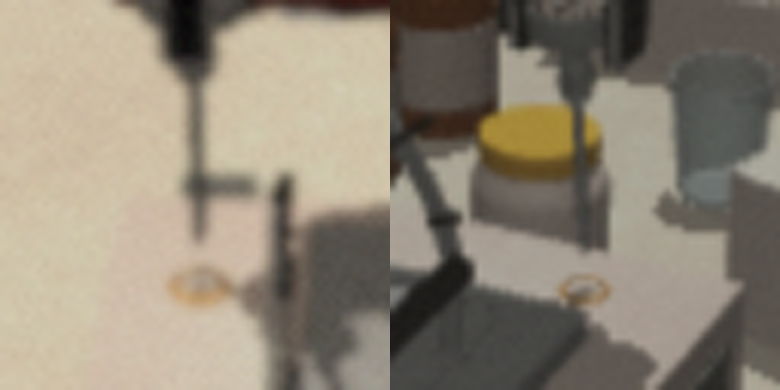

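The tip at scene (200,242) is over the well at (199,284). In the side crop the tip at (586,248) is over the well at (584,290), so it's aligned within about 1 mm. I'll lower it into the mouth.

Request:
{"api": "servo_tool", "payload": {"grip_force": 20, "steps": [{"dx": 0, "dy": 0, "dz": 0.025, "turn": 0, "jaw": 0.3}, {"dx": 0, "dy": 0, "dz": 0.025, "turn": 0, "jaw": 0.3}, {"dx": 0, "dy": 0, "dz": 0.025, "turn": 0, "jaw": 0.3}, {"dx": 0, "dy": 0, "dz": 0.025, "turn": 0, "jaw": 0.3}, {"dx": 0, "dy": 0, "dz": 0, "turn": 0, "jaw": 0.3}]}}

```text
time: 7.92
tcp_pos: [0.5999, -0.0204, 0.2142]
ee_rot: [-2.23, -2.21, 0.002]
wrist_force: [-0.8, 0.5, -1.0]
opening: 0.045
finger_force: 32.3
```

Request:
{"api": "servo_tool", "payload": {"grip_force": 20, "steps": [{"dx": -0.002, "dy": -0.002, "dz": 0.025, "turn": 0, "jaw": 0.3}, {"dx": 0, "dy": -0.002, "dz": 0.025, "turn": 0, "jaw": 0.3}, {"dx": 0, "dy": 0, "dz": 0.025, "turn": 0, "jaw": 0.3}, {"dx": 0, "dy": 0, "dz": 0, "turn": 0, "jaw": 0.3}, {"dx": 0, "dy": 0, "dz": 0, "turn": 0, "jaw": 0.3}]}}

```text
time: 8.55
tcp_pos: [0.5989, -0.0211, 0.1854]
ee_rot: [2.231, 2.211, 0.0]
wrist_force: [0.7, -0.4, -2.2]
opening: 0.0451
finger_force: 32.0
```

Request:
{"api": "servo_tool", "payload": {"grip_force": 20, "steps": [{"dx": 0, "dy": -0.002, "dz": 0.025, "turn": 0, "jaw": 0.3}, {"dx": 0, "dy": -0.003, "dz": 0.025, "turn": 0, "jaw": 0.3}, {"dx": 0, "dy": -0.003, "dz": 0.025, "turn": 0, "jaw": 0.3}, {"dx": 0, "dy": 0, "dz": 0, "turn": 0, "jaw": 0.3}, {"dx": 0, "dy": 0, "dz": 0, "turn": 0, "jaw": 0.3}]}}

```text
time: 9.18
tcp_pos: [0.596, -0.0212, 0.1546]
ee_rot: [2.231, 2.211, 0.001]
wrist_force: [5.1, 0.1, -4.5]
opening: 0.0452
finger_force: 30.3
```

Request:
{"api": "servo_tool", "payload": {"grip_force": 20, "steps": [{"dx": 0, "dy": -0.002, "dz": 0.012, "turn": 0, "jaw": 0.3}, {"dx": 0, "dy": 0, "dz": 0, "turn": 0, "jaw": 0.3}, {"dx": 0, "dy": 0, "dz": 0, "turn": 0, "jaw": 0.7}, {"dx": 0, "dy": 0, "dz": 0, "turn": 0, "jaw": 1}, {"dx": 0, "dy": 0, "dz": 0, "turn": 0, "jaw": 1}, {"dx": 0, "dy": 0, "dz": 0, "turn": 0, "jaw": 1}, {"dx": 0, "dy": 0, "dz": 0, "turn": 0, "jaw": 1}]}}

```text
time: 10.05
tcp_pos: [0.5947, -0.0211, 0.1505]
ee_rot: [-2.231, -2.211, 0.0]
wrist_force: [0.6, -0.1, -0.2]
opening: 0.0856
finger_force: 0.0
```

Request:
{"api": "servo_tool", "payload": {"steps": [{"dx": 0, "dy": 0, "dz": -0.05, "turn": 0, "jaw": 1}, {"dx": 0, "dy": 0, "dz": -0.08, "turn": 0, "jaw": 1}, {"dx": 0, "dy": 0, "dz": -0.08, "turn": 0, "jaw": 1}, {"dx": 0, "dy": 0, "dz": -0.08, "turn": 0, "jaw": 1}, {"dx": 0, "dy": 0, "dz": 0, "turn": 0, "jaw": 1}, {"dx": 0, "dy": 0, "dz": 0, "turn": 0, "jaw": 1}]}}

```text
time: 10.8
tcp_pos: [0.5947, -0.0211, 0.2669]
ee_rot: [2.231, 2.211, 0.0]
wrist_force: [-0.2, 0.4, -1.0]
opening: 0.0856
finger_force: 0.0
```

```bash
python3 - <<'E'
from h import *
np.set_printoptions(precision=4,suppress=True)
s=robot.get_state();print(s['time'],s['tcp_pos'],s['ee_rot'],s['wrist_force'],s['opening'])
a=cam('scene','scene5.png');b=cam('side','side5.png');w=cam('wrist','w5.png')
for p in [(.5945,-.022,.178),(.608,.132,.192)]:
  for c in(a,b,w): print(proj(c,p,c is w))
r=lambda i:cv2.resize(i[:,:,::-1],(390,300),interpolation=cv2.INTER_CUBIC)
cv2.imwrite('pics/m5.png',np.vstack([np.hstack([r(a['img'][150:250,210:340]),r(b['img'][140:240,160:290])]),np.hstack([r(w['img']),r(w['img'][0:150,160:355])])]))
E
```

```text
10.8 [ 0.5947 -0.0211  0.2669] [2.2312 2.2112 0.0002] [-0.2452  0.3763 -0.9956] 0.0855855686128728
[240.2428 187.5105]
[248.7022 181.5496]
[255.1206 192.8742]
[301.7421 187.5852]
[219.9179 199.9365]
[272.1695  -4.4417]
```

View pics/m5.png

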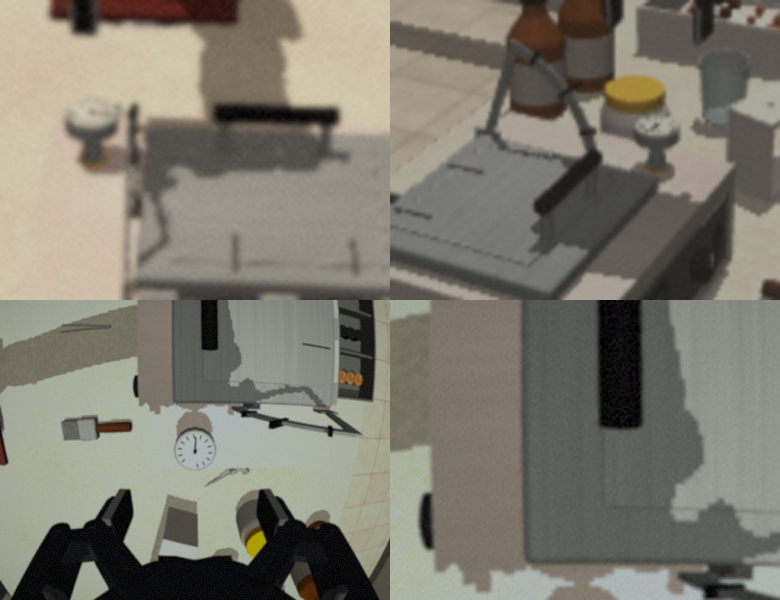

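The thermometer is home and upright: the dial is at scene (240,188) and side (248,183), and the prediction was (240,187.5) and (249,181.5). The handle bar runs from (282,188) to (323,189) in the scene view. I'll go to the handle now.

Request:
{"api": "servo_tool", "payload": {"steps": [{"dx": 0.1, "dy": 0.007, "dz": 0, "turn": 0, "jaw": 1}, {"dx": 0.1, "dy": 0.007, "dz": 0, "turn": 0, "jaw": 1}, {"dx": 0.1, "dy": 0.007, "dz": 0, "turn": 0, "jaw": 1}, {"dx": 0.083, "dy": 0.006, "dz": 0, "turn": 0, "jaw": 1}, {"dx": 0, "dy": 0, "dz": 0.06, "turn": 0, "jaw": 1}, {"dx": 0, "dy": 0, "dz": 0.06, "turn": 0, "jaw": 1}, {"dx": 0, "dy": 0, "dz": 0.06, "turn": 0, "jaw": 1}, {"dx": 0, "dy": 0, "dz": 0, "turn": 0, "jaw": 1}]}}

```text
time: 11.95
tcp_pos: [0.6056, 0.1314, 0.1922]
ee_rot: [-2.229, -2.21, 0.006]
wrist_force: [0.1, 0.3, 0.9]
opening: 0.0853
finger_force: 0.0
```

Request:
{"api": "servo_tool", "payload": {"steps": [{"dx": 0, "dy": 0, "dz": 0.055, "turn": 0, "jaw": 1}, {"dx": 0, "dy": 0, "dz": 0, "turn": 0, "jaw": 1}, {"dx": 0, "dy": 0, "dz": 0, "turn": 0, "jaw": 1}]}}

```text
time: 12.32
tcp_pos: [0.6074, 0.1322, 0.1738]
ee_rot: [2.231, 2.211, 0.001]
wrist_force: [0.8, 0.7, 0.4]
opening: 0.0855
finger_force: 0.0
```

Request:
{"api": "servo_tool", "payload": {"grip_force": 40, "steps": [{"dx": 0, "dy": 0, "dz": 0, "turn": 0, "jaw": 0}, {"dx": 0, "dy": 0, "dz": 0, "turn": 0, "jaw": 0}, {"dx": 0, "dy": 0, "dz": 0, "turn": 0, "jaw": 0}, {"dx": 0, "dy": 0, "dz": 0, "turn": 0, "jaw": 0}, {"dx": 0, "dy": 0, "dz": 0, "turn": 0, "jaw": 0}, {"dx": 0, "dy": 0, "dz": 0, "turn": 0, "jaw": 0}, {"dx": 0, "dy": 0, "dz": 0, "turn": 0, "jaw": 0}, {"dx": 0, "dy": 0, "dz": 0, "turn": 0, "jaw": 0}]}}

```text
time: 13.32
tcp_pos: [0.6091, 0.132, 0.173]
ee_rot: [2.23, 2.209, 0.006]
wrist_force: [9.3, 1.0, -3.6]
opening: 0.0149
finger_force: 40.0
```

Request:
{"api": "servo_tool", "payload": {"steps": [{"dx": 0, "dy": 0.011, "dz": -0.018, "turn": 0, "jaw": 0}, {"dx": 0, "dy": 0.008, "dz": -0.0175, "turn": 0, "jaw": 0}, {"dx": 0, "dy": 0.0085, "dz": -0.017, "turn": 0, "jaw": 0}, {"dx": 0, "dy": 0.009, "dz": -0.017, "turn": 0, "jaw": 0}, {"dx": 0, "dy": 0.01, "dz": -0.0165, "turn": 0, "jaw": 0}, {"dx": 0, "dy": 0.011, "dz": -0.016, "turn": 0, "jaw": 0}, {"dx": 0, "dy": 0.0115, "dz": -0.0155, "turn": 0, "jaw": 0}, {"dx": 0, "dy": 0.012, "dz": -0.015, "turn": 0, "jaw": 0}]}}

```text
time: 14.32
tcp_pos: [0.6375, 0.1318, 0.2261]
ee_rot: [-2.229, -2.211, 0.006]
wrist_force: [-12.2, -1.1, -0.9]
opening: 0.0146
finger_force: 39.0
```

Request:
{"api": "servo_tool", "payload": {"steps": [{"dx": 0, "dy": 0, "dz": 0, "turn": 0, "jaw": 0}, {"dx": 0, "dy": 0, "dz": 0, "turn": 0, "jaw": 0}]}}

```text
time: 14.58
tcp_pos: [0.6376, 0.1318, 0.2262]
ee_rot: [-2.229, -2.211, 0.005]
wrist_force: [-12.2, -1.5, 1.6]
opening: 0.0146
finger_force: 39.4
```

Request:
{"api": "servo_tool", "payload": {"steps": [{"dx": 0, "dy": 0.01, "dz": -0.0145, "turn": 0, "jaw": 0}, {"dx": 0, "dy": 0.0115, "dz": -0.014, "turn": 0, "jaw": 0}, {"dx": 0, "dy": 0.013, "dz": -0.013, "turn": 0, "jaw": 0}, {"dx": 0, "dy": 0.0135, "dz": -0.013, "turn": 0, "jaw": 0}, {"dx": 0, "dy": 0.0145, "dz": -0.012, "turn": 0, "jaw": 0}, {"dx": 0, "dy": 0.015, "dz": -0.0115, "turn": 0, "jaw": 0}, {"dx": 0, "dy": 0, "dz": 0, "turn": 0, "jaw": 0}, {"dx": 0, "dy": 0, "dz": 0, "turn": 0, "jaw": 0}]}}

```text
time: 15.58
tcp_pos: [0.669, 0.1318, 0.2585]
ee_rot: [-2.23, -2.211, 0.003]
wrist_force: [-13.1, -1.4, 6.1]
opening: 0.0147
finger_force: 39.7
```

```bash
python3 - <<'E'
from h import *
np.set_printoptions(precision=4,suppress=True)
s=robot.get_state();t=s['tcp_pos'];print(s['time'],t,s['wrist_force'],s['opening'])
# angle from bar position relative to shut TCP (0.6091,0.173)
b=np.array([t[0]-.6091-.165,t[2]-.173+.06]);print(np.degrees(np.arctan2(b[1],-b[0]))-19.98,np.linalg.norm(b))
a=cam('scene','scene6.png');b=cam('side','side6.png')
r=lambda i:cv2.resize(i[:,:,::-1],(390,390),interpolation=cv2.INTER_CUBIC)
cv2.imwrite('pics/m6.png',np.hstack([r(a['img'][110:250,210:350]),r(b['img'][110:250,150:290])]))
E
```

```text
15.575 [0.669  0.1318 0.2585] [-13.082   -1.4109   6.0583] 0.014697682490604057
34.17431293586246 0.17946438171503332
```

View pics/m6.png

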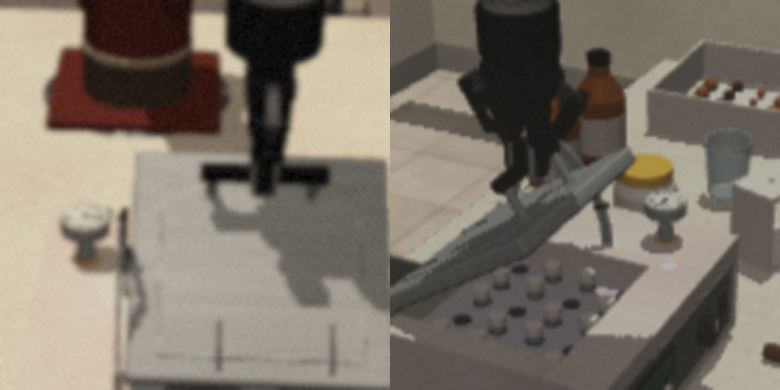

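The lid is partly open at about 33–34°, and the thermometer still stands. I'll raise it the last 6° or so, easing off the radial push.

Request:
{"api": "servo_tool", "payload": {"steps": [{"dx": 0, "dy": 0.0085, "dz": -0.008, "turn": 0, "jaw": 0}, {"dx": 0, "dy": 0.0085, "dz": -0.008, "turn": 0, "jaw": 0}, {"dx": 0, "dy": 0.0085, "dz": -0.008, "turn": 0, "jaw": 0}, {"dx": 0, "dy": 0.0085, "dz": -0.0075, "turn": 0, "jaw": 0}, {"dx": 0, "dy": 0, "dz": 0, "turn": 0, "jaw": 0}, {"dx": 0, "dy": 0, "dz": 0, "turn": 0, "jaw": 0}]}}

```text
time: 16.42
tcp_pos: [0.6836, 0.1317, 0.2692]
ee_rot: [-2.23, -2.211, 0.001]
wrist_force: [-4.6, 2.4, -6.7]
opening: 0.0143
finger_force: 39.4
```

```bash
python3 - <<'E'
from h import *
np.set_printoptions(precision=4,suppress=True)
s=robot.get_state();t=s['tcp_pos'];print(s['time'],t,s['wrist_force'],s['opening'])
b=np.array([t[0]-.6091-.165,t[2]-.173+.06]);print(np.degrees(np.arctan2(b[1],-b[0]))-19.98,np.linalg.norm(b))
a=cam('scene','scene7.png');d=cam('side','side7.png')
# predicted lid front edge corners (top face) for angles, side & scene; heater yaw ~0.5deg ignored
for th in (30,35,40,45):
    q=np.radians(th);c,s_=np.cos(q),np.sin(q)
    P=[np.array([.774-.205*c+z*s_, y, .132+.205*s_+z*c]) for z in(.019,) for y in (.132-.1075,.132+.1075)]
    m=np.array([.774-.165*c+.06*s_,.132,.132+.165*s_+.06*c])
    print(th,*[proj(k,p) for k in (d,) for p in P+[m]],proj(a,P[0]),proj(a,P[1]))
r=lambda i:cv2.resize(i[:,:,::-1],(390,390),interpolation=cv2.INTER_CUBIC)
cv2.imwrite('pics/m7.png',np.hstack([r(a['img'][110:250,210:350]),r(d['img'][110:250,150:290])]))
E
```

```text
16.425 [0.6836 0.1317 0.2692] [-4.5828  2.353  -6.6558] 0.014314113005801082
39.92112121041417 0.18055448749973402
30 [238.1661 164.993 ] [198.6479 199.4385] [201.6086 171.547 ] [258.5561 165.297 ] [348.0583 167.834 ]
35 [234.6563 159.7443] [194.4305 193.413 ] [197.5002 167.53  ] [258.3766 162.4381] [349.3047 164.9944]
40 [230.7596 154.7189] [189.7939 187.614 ] [193.1687 163.8269] [258.1649 160.1157] [350.6039 162.697 ]
45 [226.5127 149.968 ] [184.7835 182.103 ] [188.6565 160.4735] [257.9209 158.3723] [351.9499 160.9847]
```

View pics/m7.png

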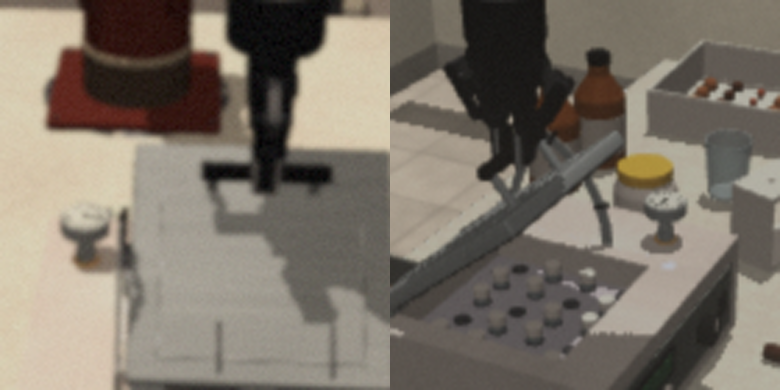

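Lid at about 40°: its front corner shows at side px (230.4,157), against (230.8,154.7) predicted for 40°. The TCP position gives 39.9°. I'll hold it there, then hand in.

Request:
{"api": "servo_tool", "payload": {"steps": [{"dx": 0, "dy": 0, "dz": 0, "turn": 0, "jaw": 0}, {"dx": 0, "dy": 0, "dz": 0, "turn": 0, "jaw": 0}, {"dx": 0, "dy": 0, "dz": 0, "turn": 0, "jaw": 0}, {"dx": 0, "dy": 0, "dz": 0, "turn": 0, "jaw": 0}, {"dx": 0, "dy": 0, "dz": 0, "turn": 0, "jaw": 0}, {"dx": 0, "dy": 0, "dz": 0, "turn": 0, "jaw": 0}, {"dx": 0, "dy": 0, "dz": 0, "turn": 0, "jaw": 0}, {"dx": 0, "dy": 0, "dz": 0, "turn": 0, "jaw": 0}]}}

```text
time: 17.52
tcp_pos: [0.6835, 0.1317, 0.2692]
ee_rot: [-2.23, -2.211, 0.001]
wrist_force: [-4.5, 2.0, -6.9]
opening: 0.0144
finger_force: 39.4
```

```bash
python3 -c "
from cell import robot
s=robot.get_state();print(s['tcp_pos'],s['wrist_force'],s['finger_force']);print(robot.sign_off())"
```

```text
[0.6835304  0.13168398 0.26919805] [-4.51985923  2.00301399 -6.85788221] 39.407204389572144
the job is handed in; nothing more can be done
None
```

The job is handed in with no verdict shown: the thermometer stands home in the well, let go, and the gripper holds the lid steady by its handle at about 40°, by arm position and camera.

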